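# Load a jar onto the bench jar mill

## Robot

A 6-joint arm with a two-finger parallel gripper is mounted at the origin on the work surface; the furniture and walls round the work are solid. World frame = base frame: x ahead of the robot, y to its left, z up, the work surface at z = 0. Lengths are in m, angles in rad, forces in N, time in s.
With the tool pointing down it reaches from about 0.3 to 0.825 m from the base axis. Payload 5.4 kg.
Tool frame: the origin (TCP) lies midway between the tips of the shut fingers; the grasp point (between the pads) lies 19 mm behind it; z points along the fingers, y is the line along which they close (so a half turn about z gives the same grasp; the last joint's range is limited). The gripper opens to 92 mm and grips with 3 to 60 N. Pads are 20 mm wide; open, the fingers measure 128 mm over their backs; the gripper's body (75 mm by 189 mm) begins 69 mm behind the grasp point.
Start: joints at [-1.406, 0.158, 1.597, -0, 1.386, -0.21], TCP at [0.21, -0.535, 0.215] pointing down, gripper open.
Joint ranges: [-2.91, 2.91], [-0.94, 2.29], [0.18, 2.7], [-1.29, 4.43], [0.17, 2.64], [-3, 3]. Speed limits (rad/s): [2.57, 2.57, 3.14, 3.14, 3.14, 3.14].

## Interface

Orientations are given as a unit quaternion [w, x, y, z].
In Python, from workcell import r, jaws, get_state, grab_frame gives the robot as it stands. Calls block until the motion is done:
- r.movep(position, orientation): joint-space move of the TCP to a pose.
- r.move_l(position, feed=0.15, rotation=None, contact_N=None): straight line of the TCP; rotation=None keeps the orientation; feed is the mean speed in m/s. With contact_N (N) it stops when the force on the tool has changed by that much, and returns True; else False.
- r.goto_joints(angles): joint-space move.
- jaws.open_jaws() and jaws.gripper_close(): open the fingers fully, or close them until they stop; the grip force is fixed at half the most.
- r.wait(seconds).
- r.solve_ik(position, orientation): joint angles nearest the present ones, or None.
- get_state(): the state.
- grab_frame(name): name is "scene" or "top" or "wrist"; returns a dict with "color" (400x640x3 uint8, red, green, blue), "fx", "fy", "cx", "cy" (pixels), "k1" (the pictures are not rectified: a ray, as slopes to the right and down, at radius r is drawn at 1 + k1 r^2 times it, then the intrinsics apply), "T" (4x4, takes a point from camera to world coordinates). Camera axes: x right, y down, z forward; pixel columns grow to the right and rows downward; lengths in m; the calibration is good to about 2 mm. A picture is of the moment at which its call begins. There is no depth.
A pose or a line that the arm cannot do raises r.MotionError and nothing moves.
- r.finish_job(): hands the job in; it is judged then, once.
The state is a dict: "t": time; "joints": joint angles; "joint_vel": joint speeds; "tau": joint torques, N m; "ee_pos": TCP position; "tool_rot": TCP orientation; "ft_force": force on the tool from outside, world axes, zero at the start; "torque": the same for the moment, N m; "opening": finger opening in m; "gripper_force": force on a finger pad.
Only numpy, scipy, OpenCV 4.12 (cv2) and the standard library are available. Lean on these libraries where they do the work, as an engineer would, in place of code of your own. Each camera call takes 0.05 s, during which the arm holds its last target. There are 200 camera calls.

## Task

Load the jar mill: with your fingertips push the lying jar up the sloping apron, slowly and steadily, without letting it run back or flicking it, over the front roll until it drops into place between the two rolls. Then push the end stop along its rail until its pad meets the jar's lid, so that the jar cannot walk off the rolls. Push only: do not grip or lift the jar or the stop, and leave the spare jar, the timer and the beaker where they are.

Things in the scene. Friction and masses are not known exactly. Their poses are not given: they have to be found in the camera images.
- mill: White bench jar mill, fixed: apron, two black rubber rolls, low drive box behind them (x 54 to 118 mm, top z 73 mm). Origin on the bench below the middle between the rolls; +x is the loading direction (up the apron), y along the rolls, z up. Seen from the robot, +x points roughly left and the +y side, with the end stop, is the near one; roll bearings there reach z 50 mm.
- apron: Steel apron, part of the mill, rising 10 degrees to mill +x. Frame: x up the slope, y as the mill's, z square to the sheet; origin where the sheet's plane touches the front roll (mill x -30.6, z 48.8 mm). Sheet from x -158 to -10 mm; foot edge 8 mm high at x -148.5 mm, where the jar rests at the start; side guides at y -58 and +58 mm, 16 mm high. A jar's axis is 33 mm above the sheet.
- jar: The lying jar to load: white ceramic, knurled blue lid, two black plastic hoops; 66 mm diameter over the hoops, 63 between, 100 mm long, 0.4 to 0.75 kg. Origin at its middle on the axis; y along the axis to the lid (as mill y); x, z turn as it rolls. Starts at the apron's foot (mill x -160, z 60 mm). Smooth; rolls freely: left alone on the slope it runs back to the foot.
- jar_mid (a point): Middle of the jar, on its axis (the same point as the jar's origin).
- jar_lid (a point): Centre of the outer face of the jar's lid, on the jar's axis, 50 mm from its middle.
- nest (a point): Where the jar's middle rests once loaded: mill x 0, z 73 mm. Rolls: 30 mm diameter, axes along y at mill x -28 and +28, z 34 mm, y -60 to 62 mm, turning with slight drag. The jar drops 9 mm into place once its axis has passed over the front roll (mill x -28); the rear roll stops it. A fixed grey buffer stands at mill y -57 mm on an end plate 98 mm high.
- end_stop (a joint): The end stop's slide, m: 0 is fully back (away from the jar), growing as it moves towards the jar along the mill's -y, to 0.058 at most. Starts between 0 and 0.020. It moves with about 1.5 N of friction and stays where it is left.
- stop_pad (a point): Centre of the face of the end stop's white pad (24 mm diameter), facing mill -y, mill x 0, z 73 mm: level with the axis of a loaded jar. The face is 28 mm in front of the push plate, on a pin.
- stop_plate (a point): Middle of the end stop's upright aluminium push plate at the height of its black thumb pad, 31 mm behind the pad face, mill x 0, z 86 mm. The plate is 30 mm wide (mill x), 6 mm thick, from z 30 to 100 mm; the thumb pad's face, the place to push, is 5 mm behind this point (towards mill +y).
- spare_jar: A second jar of the same kind, standing upright on the bench, 100 mm high; origin under its middle. Not to be touched.
- timer: White lab timer with red, grey and green keys, 64 x 64 x 24 mm, lying on the bench; origin under its middle. Not to be touched.
- beaker: Clear beaker, 54 mm in diameter, 68 mm high, standing on the bench; origin under its middle. Not to be touched.
Things that resemble listed ones, but are neither listed nor needed, are in the scene too. What is shaped like the jar but green is not meant.

How it is judged:
By the outcome, as a careful person would: the job done as asked, in the order asked, and still so for the second after the job is handed in, with the robot touching nothing.
It also fails if it takes over 51 s, if anything falls off the work surface, if the arm or the gripper's body presses on something with over 40 N, if the wrist force passes 120 N, or if a joint passes its speed limit or range.

## Working session

There is one attempt and no reset: what is moved stays moved. The work goes in short steps, each a Python script; the robot and the scene stay as the last script left them, time stands still between calls to the robot, and variables do not carry over. Pictures are saved under pics/ and viewed, at most 10 in all, crops included, and the job is handed in when it is done.

```bash
ls; mkdir -p pics; python3 - <<'E'
from workcell import r,jaws,get_state,grab_frame
import cv2,numpy as np,pickle
for n in ["scene","top"]:
    f=grab_frame(n); pickle.dump(f,open(f"pics/{n}.pkl","wb")); cv2.imwrite(f"pics/{n}0.png",f["color"][:,:,::-1])
    print(n,f["fx"],f["cx"],f["cy"],f["k1"],np.round(f["T"],3).tolist())
s=get_state(); print(s["t"],s["ee_pos"],s["tool_rot"],s["ft_force"])
E
```

```text
pics
scene 427.7057450315861 315.1312211527292 200.45832329359848 -0.02914749551392644 [[0.736, 0.327, -0.593, 1.065], [0.677, -0.365, 0.639, -0.662], [-0.007, -0.872, -0.49, 0.606], [0.0, 0.0, 0.0, 1.0]]
top 392.62847782585214 320.37175767205633 203.1962586750535 0.02620062460668112 [[0.029, -0.991, 0.134, 0.328], [-1.0, -0.029, 0.006, 0.001], [-0.003, -0.134, -0.991, 1.03], [0.0, 0.0, 0.0, 1.0]]
0.1 [ 0.2103858  -0.53453541  0.21373767] [-8.29453847e-04  9.82490008e-01  1.86313434e-01  1.01273095e-05] [ 0.54875694 -0.35543497 -0.40759826]
```

View pics/scene0.png

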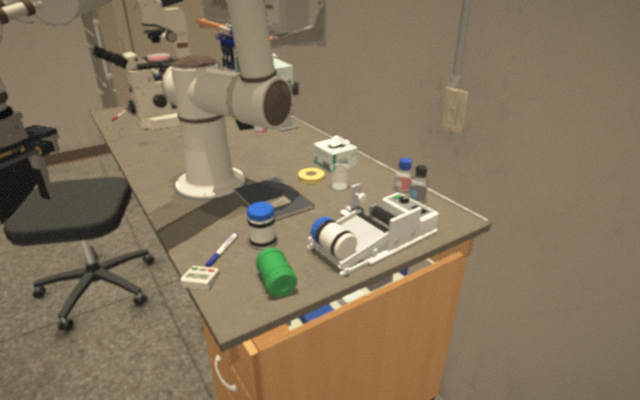

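View pics/top0.png

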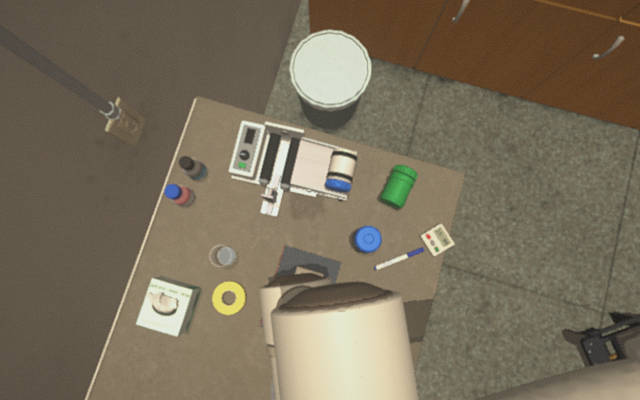

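The top view shows the mill around (230–355, 120–215): drive box at (247,150), jar with its blue lid at (341,170), end stop at (271,198). The spare jar is at (368,239), the green decoy at (400,187), the timer at (438,240) and the beaker at (224,256).

```bash
python3 - <<'E'
import cv2
a=cv2.imread("pics/top0.png")[110:225,215:375]; cv2.imwrite("pics/tc.png",cv2.resize(a,None,fx=5,fy=5,interpolation=cv2.INTER_CUBIC))
E
```

```text
(no output)
```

View pics/tc.png

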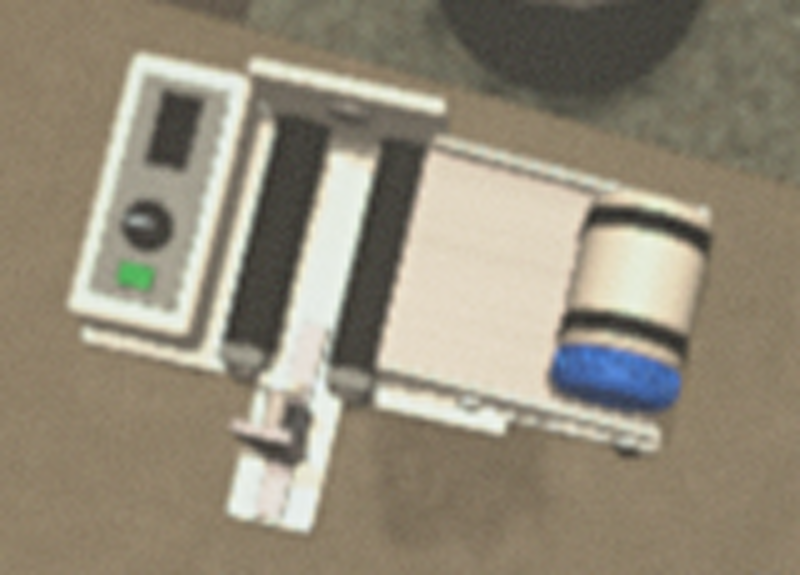

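The 5x crop shows these points (crop pixels):
- Drive box top corners at (135,52), (250,72), (190,333) and (70,308).
- Front roll from (405,135) to (352,378), rear roll from (297,118) to (245,355).
- Jar from about (650,195) to the lid at (615,405).
- Stop push plate near (285,425).

```bash
cat > h.py <<'E'
import numpy as np,cv2,pickle
def ray(f,u,v):
    K=np.array([[f["fx"],0,f["cx"]],[0,f["fy"],f["cy"]],[0,0,1]])
    p=cv2.undistortPoints(np.array([[[u,v]]],float),K,np.array([f["k1"],0,0,0.]))[0,0]
    return f["T"][:3,3],f["T"][:3,:3]@np.array([p[0],p[1],1])
def onz(f,u,v,z):
    o,d=ray(f,u,v); return o+d*(z-o[2])/d[2]
def proj(f,P):
    c=np.linalg.inv(f["T"])@np.append(P,1); s=c[:2]/c[2]; s=s*(1+f["k1"]*(s@s))
    return f["fx"]*s[0]+f["cx"],f["fy"]*s[1]+f["cy"]
E
python3 - <<'E'
from h import *
f=pickle.load(open("pics/top.pkl","rb"))
C=lambda u,v,z:onz(f,215+(u+.5)/5-.5,110+(v+.5)/5-.5,z)
P=dict(b1=C(135,52,.073),b2=C(250,72,.073),b3=C(190,333,.073),b4=C(70,308,.073),r1=C(297,118,.045),r2=C(247,345,.045),f1=C(403,137,.045),f2=C(354,368,.045),
 jtop=C(655,195,.07),jlid=C(618,385,.07),plate=C(285,425,.1))
for k,v in P.items(): print(k,np.round(v*1000,1))
for a,b in [("b1","b4"),("b2","b3"),("r1","r2"),("f1","f2"),("jtop","jlid"),("b2","b1"),("b3","b4")]:
    d=P[b]-P[a]; print(a,b,np.degrees(np.arctan2(d[1],d[0])),np.linalg.norm(d))
def cent(m):
    n,l,s,c=cv2.connectedComponentsWithStats(m.astype(np.uint8)); i=1+np.argmax(s[1:,4]); return c[i],s[i]
# lid in both views
g=pickle.load(open("pics/scene.pkl","rb"))
print("spare",onz(f,368,239,.1),"timer",onz(f,438,240,.024),"beaker",onz(f,224,256,.05),"green",onz(f,400,187,.035))
E
```

```text
b1 [664.  212.8  73. ]
b2 [655.3 154.2  73. ]
b3 [520.4 177.6  73. ]
b4 [531.2 237.8  73. ]
r1 [640.9 133.2  45. ]
r2 [520.6 153.4  45. ]
f1 [632.4  77.9  45. ]
f2 [510.3  98.3  45. ]
jtop [598.2 -51.8  70. ]
jlid [500.8 -35.4  70. ]
plate [471.4 124.8 100. ]
b1 b4 169.32358730281717 0.13510595485413976
b2 b3 170.1610091729803 0.13696310744794488
r1 r2 170.47043215221055 0.1220241352826542
f1 f2 170.5070132343708 0.12382837243169179
jtop jlid 170.48563203221332 0.09874593305938359
b2 b1 81.54398088645839 0.05918879440499643
b3 b4 79.74585824104977 0.061147765368492514
spare [ 0.37203212 -0.10741915  0.1       ] timer [ 0.37841285 -0.29410497  0.024     ] beaker [0.32230113 0.24182269 0.05      ] green [ 0.51060108 -0.19532982  0.035     ]
```

```bash
cat >> h.py <<'E'
O=np.array([.577,.1155,0]); th=np.radians(80.4)
Rm=np.array([[np.cos(th),-np.sin(th),0],[np.sin(th),np.cos(th),0],[0,0,1]])
def W(x,y,z): return O+Rm@np.array([x,y,z])/1000
def M(p): return Rm.T@(np.array(p)-O)*1000
def q(a): return np.array([0,np.cos(a/2),np.sin(a/2),0])
QA,QB=q(th),q(th-np.pi)
E
python3 - <<'E'
from h import *
from workcell import r,jaws,get_state,grab_frame
P=W(-218,0,200)
for Q in (QA,QB): print(r.solve_ik(P,Q), r.solve_ik(W(0,130,150),Q))
js=[(r.solve_ik(P,Q),Q) for Q in (QA,QB)]
now=get_state()["joints"]
j,Q=min([k for k in js if k[0] is not None],key=lambda k:abs(k[0]-now).max()); print(Q)
jaws.gripper_close(); r.movep(P,Q)
f=grab_frame("wrist"); pickle.dump(f,open("pics/w1.pkl","wb")); cv2.imwrite("pics/w1.png",f["color"][:,:,::-1])
s=get_state(); print(s["t"],M(s["ee_pos"]),s["opening"])
E
```

```text
[-4.01789138e-01  1.04456723e-01  1.68567213e+00 -4.44089210e-16
  1.35146380e+00 -2.34237530e-01] [ 3.82861419e-02 -5.94957860e-02  1.95522638e+00 -4.44089210e-16
  1.24586206e+00  2.05837750e-01]
[-4.01789138e-01  1.04456723e-01  1.68567213e+00 -4.44089210e-16
  1.35146380e+00  2.90735512e+00] [ 3.82861419e-02 -5.94957860e-02  1.95522638e+00 -4.44089210e-16
  1.24586206e+00 -2.93575490e+00]
[0.         0.76379603 0.64545769 0.        ]
3.475 [-2.18952128e+02 -7.51777373e-02  2.00026055e+02] 0.0005260267355423074
```

View pics/w1.png

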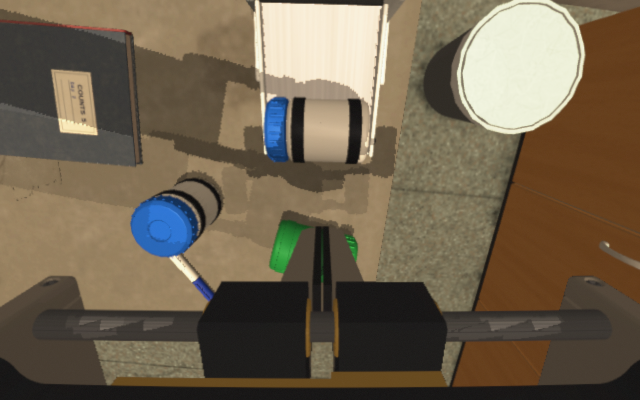

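The wrist view shows the jar from (264,130) at the lid to (368,130), hoops at columns 298 and 354, lower edge at row 163. The green decoy starts at row 220, below the fingertips.

```bash
python3 - <<'E'
from h import *
f=pickle.load(open("pics/w1.pkl","rb"))
for n,u,v,z in [("lidend",264,130,.06),("end",368,130,.06),("hoop1",298,130,.09),("hoop2",354,130,.09),("low",330,163,.06),("top",330,97,.08),("guideL",262,60,.055),("guideR",381,60,.055),("green",300,220,.05),("spare",163,225,.1)]: print(n,np.round(M(onz(f,u,v,z)),1))
print(proj(f,W(-219,0,200)))
E
```

```text
lidend [-159.6   58.3   60. ]
end [-159.8  -48.9   60. ]
hoop1 [-157.5   20.9   90. ]
hoop2 [-157.5  -31.2   90. ]
low [-194.2   -9.9   60. ]
top [-128.   -9.   80.]
guideL [-92.3  57.5  55. ]
guideR [-92.5 -59.7  55. ]
green [-263.    24.2   50. ]
spare [-248.4  156.4  100. ]
(np.float64(320.0228438694721), np.float64(242.63198930566546))
```

```bash
python3 - <<'E'
from h import *
from workcell import r,jaws,get_state,grab_frame
r.move_l(W(-218,-4,42),feed=.12)
r.move_l(W(-205,-4,42),feed=.04)
t=np.tan(np.radians(10))
r.move_l(W(-56,-4,42+149*t),feed=.03)
s=get_state(); print(s["t"],M(s["ee_pos"]),s["ft_force"])
f=grab_frame("wrist"); pickle.dump(f,open("pics/w2.pkl","wb")); cv2.imwrite("pics/w2.png",f["color"][:,:,::-1])
E
```

```text
10.6083 [-56.03184682  -3.99406167  68.2701053 ] [-0.94418631 -0.02993113 -0.16462151]
```

View pics/w2.png

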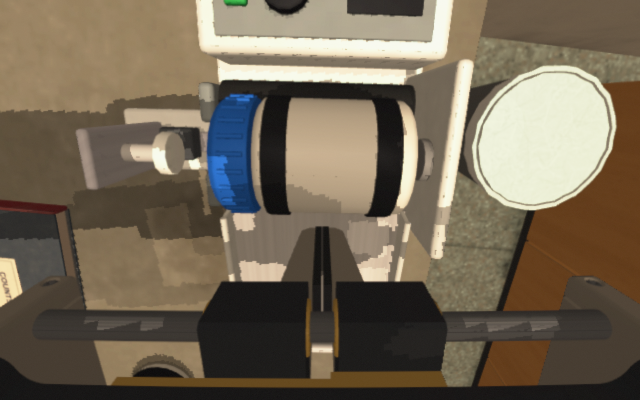

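The jar spans (208–417, 95–215) and appears to be between the rolls. The stop pad face is at (180,153) and the plate at (110,155), with a gap to the lid edge at column 208.

```bash
python3 - <<'E'
from h import *
f=pickle.load(open("pics/w2.pkl","rb"))
for n,u,v,z in [("low",330,214,.073),("high",330,97,.085),("lidend",208,153,.08),("end",417,153,.08),("pad",184,153,.073),("padtop",180,133,.085),("plate_topL",78,130,.1),("plate_tr",165,124,.1),("plate_bl",95,187,.1)]: print(n,np.round(M(onz(f,u,v,z)),1))
E
```

```text
low [-35.   -9.9  73. ]
high [31.  -9.1 85. ]
lidend [ 2.6 56.3 80. ]
end [  2.5 -56.4  80. ]
pad [ 1.6 72.6 73. ]
padtop [13.7 67.7 85. ]
plate_topL [ 16.6 108.6 100. ]
plate_tr [ 19.  67. 100.]
plate_bl [-10.9 106.5 100. ]
```

```bash
python3 - <<'E'
from h import *
from workcell import r,jaws,get_state,grab_frame
r.move_l(W(-80,-4,70),feed=.08)
r.move_l(W(-80,-4,200),feed=.2)
r.move_l(W(0,155,200),feed=.2)
r.move_l(W(0,155,79),feed=.15)
r.wait(.2); f0=Rm.T@get_state()["ft_force"]; t0=get_state()["t"]; print(t0,f0)
print(r.move_l(W(0,100,79),feed=.025,contact_N=1.2))
s=get_state(); print(s["t"],M(s["ee_pos"]),Rm.T@s["ft_force"]-f0)
f=grab_frame("wrist"); pickle.dump(f,open("pics/w3.pkl","wb")); cv2.imwrite("pics/w3.png",f["color"][:,:,::-1])
E
```

```text
14.1083 [ 0.13513334 -0.11119281 -0.19979982]
True
15.3083 [ -0.14937551 127.49679449  78.55764342] [-0.59024799  0.67776818  0.27486366]
```

View pics/w3.png

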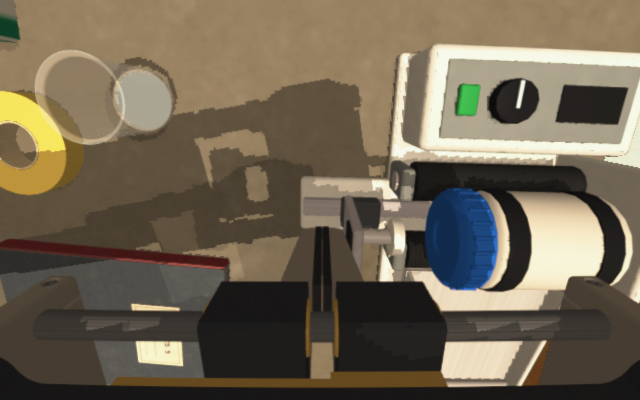

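The finger is now at the thumb pad (column ~340). The pad face is at column ~405 and the lid face at ~427, so a gap remains.

```bash
python3 - <<'E'
from h import *
from workcell import r,jaws,get_state,grab_frame
y=127.5
while y>112:
    y-=3; r.move_l(W(0,y,79),feed=.015); s=get_state(); print(y,round(s["t"],2),np.round(M(s["ee_pos"])[1],2),np.round(Rm.T@s["ft_force"],2))
f=grab_frame("wrist"); pickle.dump(f,open("pics/w4.pkl","wb")); cv2.imwrite("pics/w4.png",cv2.resize(f["color"][150:310,300:500,::-1],None,fx=3,fy=3))
E
```

```text
124.5 15.77 124.87 [-0.28  2.56 -0.6 ]
121.5 16.12 121.32 [ 0.49  0.46 -0.94]
118.5 16.47 118.14 [-0.47 -0.19 -0.57]
115.5 16.82 115.18 [ 0.03  0.18 -0.35]
112.5 17.17 112.27 [-0.66 -0.06 -0.89]
109.5 17.52 109.31 [-0.68  0.29 -0.59]
```

View pics/w4.png

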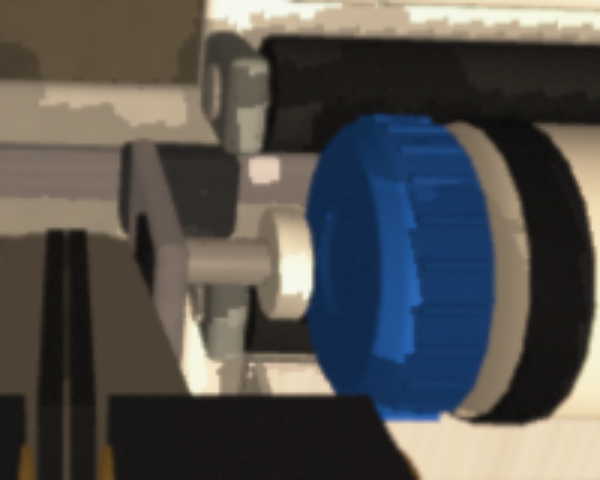

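The pad face is at crop column 313 and the lid face centre at about 340, so a few millimetres remain. I'll do the rest as one slow line with a force stop.

```bash
python3 - <<'E'
from h import *
from workcell import r,jaws,get_state,grab_frame
print(r.move_l(W(0,102.5,79),feed=.01,contact_N=3.0))
s=get_state(); print(s["t"],M(s["ee_pos"]),Rm.T@s["ft_force"])
f=grab_frame("wrist"); pickle.dump(f,open("pics/w5.pkl","wb")); cv2.imwrite("pics/w5.png",cv2.resize(f["color"][150:310,300:500,::-1],None,fx=3,fy=3))
g=pickle.load(open("pics/w4.pkl","rb"))
for k in (g,f): # lid/hoop position: blue right edge along row 240
    c=k["color"].astype(int); 
    for v in (225,245):
        b=np.where((c[v,:,2]-c[v,:,0]>40))[0]; print(v,b.min(),b.max(),np.round(M(onz(k,b.max(),v,.1))[1],2))
E
```

```text
False
18.4167 [1.45834898e-02 1.02394418e+02 7.89818741e+01] [-0.61059442  0.44452968  0.02795881]
225 404 462 31.59
245 405 463 29.35
225 404 450 31.3
245 405 451 29.21
```

View pics/w5.png

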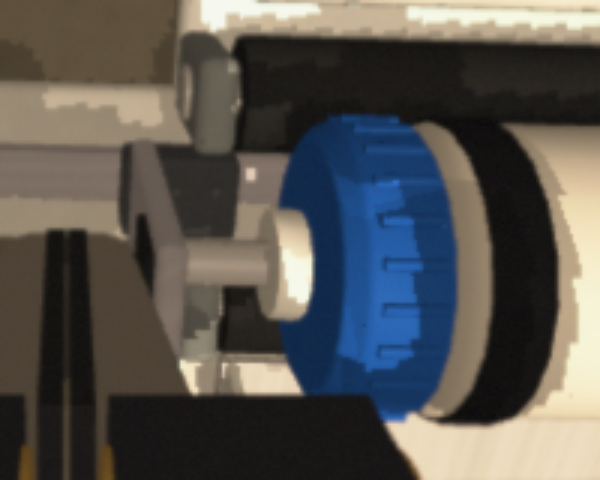

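The pad is now visually at the lid's face plane (column 313 against a lid ellipse centre of about 312), and the jar hasn't moved. I'll creep on until the jar responds.

```bash
python3 - <<'E'
from h import *
from workcell import r,jaws,get_state,grab_frame
def lid(k):
    c=k["color"].astype(int); o=[]
    for v in range(215,260,3):
        b=np.where((c[v,:,2]-c[v,:,0]>40))[0]; o.append(M(onz(k,b.max(),v,.1))[1])
    return np.mean(o)
ref=lid(pickle.load(open("pics/w5.pkl","rb"))); y=102.4; print(ref)
while y>97:
    y-=.6; hit=r.move_l(W(0,y,79),feed=.006,contact_N=2.8); s=get_state(); f=grab_frame("wrist"); l=lid(f)
    print(hit,round(y,1),round(s["t"],2),np.round(M(s["ee_pos"])[1],2),np.round(Rm.T@s["ft_force"],2),round(l-ref,2))
    if hit or l-ref<-.7: break
pickle.dump(f,open("pics/w6.pkl","wb")); cv2.imwrite("pics/w6.png",cv2.resize(f["color"][150:310,300:500,::-1],None,fx=3,fy=3))
E
```

```text
30.26507777114711
False 101.8 18.73 101.84 [0.38 1.23 0.54] 0.02
False 101.2 19.03 101.18 [-0.19  0.55 -0.5 ] -0.0
False 100.6 19.33 100.98 [0.18 2.87 1.47] -0.04
False 100.0 19.63 100.4 [-0.85  5.31  2.96] -0.46
False 99.4 19.93 99.64 [-1.49  5.5   2.44] -1.23
```

View pics/w6.png

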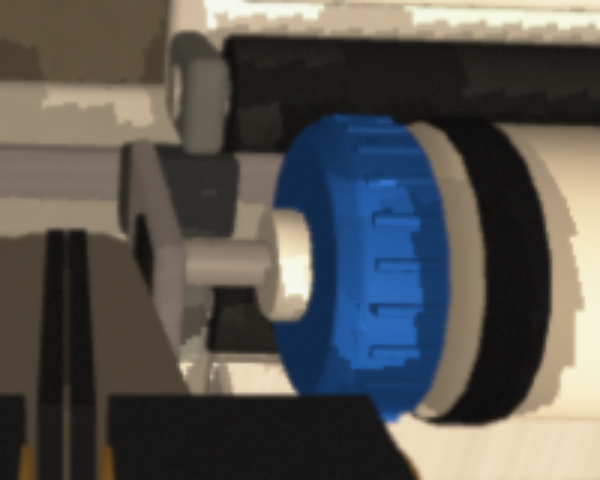

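The force rose to about 5.4 N and the jar shifted about 1 mm, so the pad is against the lid. I'll retreat and check.

```bash
python3 - <<'E'
from h import *
from workcell import r,jaws,get_state,grab_frame
r.move_l(W(0,125,79),feed=.05)
r.move_l(W(0,150,79),feed=.1)
r.move_l(W(0,150,200),feed=.15)
r.move_l(W(-110,60,220),feed=.2); r.wait(.3)
f=grab_frame("wrist"); cv2.imwrite("pics/w7.png",f["color"][:,:,::-1]); print(get_state()["t"])
E
```

```text
23.2167
```

View pics/w7.png

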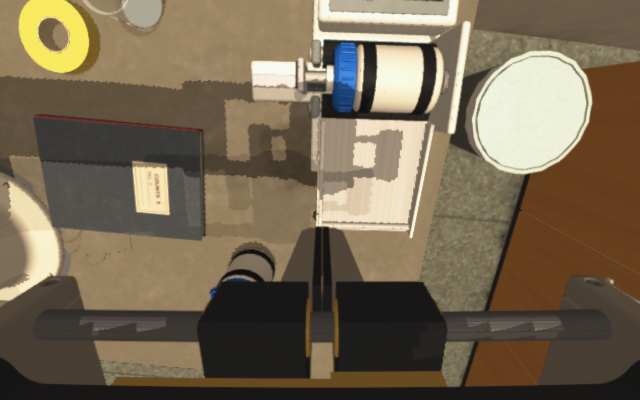

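The jar (333–442, 45–115) lies in the rolls, with the stop pad at the lid (332,78). The apron is empty and the robot is clear.

```bash
python3 -c "
from workcell import r
print(r.finish_job())"
```

```text
the job is handed in; nothing more can be done
None
```

The job is handed in at about 23 s of robot time: the jar was pushed up into place between the rolls, the end stop's pad was brought up against its lid (shifting the jar about 1 mm), and the spare jar, timer and beaker were left alone.

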